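# Run the bearing balls out of the sorting feeder and deliver the tin

## Robot

A 6-joint arm with a two-finger parallel gripper is mounted at the origin on the work surface. World frame = base frame: x ahead of the robot, y to its left, z up, the work surface at z = 0. Lengths are in mm, angles in rad, forces in N, time in s.
With the tool pointing down it reaches from about 350 to 775 mm from the base axis. Payload 7.3 kg.
Tool frame: the origin (TCP) lies at the centre of the arm's flange, where the gripper is bolted on; the fingertips stand 178 mm ahead of it and the grasp point (between the pads) lies 159 mm ahead of it; z points along the fingers, y is the line along which they close (so a half turn about z gives the same grasp; the last joint's range is limited). The gripper opens to 92 mm and grips with 3 to 60 N. Pads are 19 mm wide; open, the fingers measure 130 mm over their backs; the gripper's body (75 mm by 190 mm) begins 47 mm behind the grasp point.
Start: joints at [-1.496, 0.342, 1.524, -0, 1.275, -0.146], TCP at [115, -512.253, 404.741] pointing down, gripper open.
Joint ranges: [-2.53, 2.53], [-0.77, 2.02], [0.04, 2.7], [-1, 4.14], [0.28, 2.66], [-3.11, 3.11]. Speed limits (rad/s): [2.57, 2.57, 3.14, 3.14, 3.14, 3.14].

## Interface

Orientations are given as [roll, pitch, yaw] about the fixed x, y, z axes, in that order (R = Rz(yaw) Ry(pitch) Rx(roll)).
In Python, from plant import * gives the robot as it stands. The module is installed in compiled form; this text tells all that it offers.
- The arm moves only by the shell command python3 -m inch 'ROWS'. ROWS is JSON, a list of rows, each a list of 5 numbers: the shift along the tool's x, y, z in m, then the turn about the tool's z in rad, then the opening, from 0 (shut) to 1 (fully open). In form: [[tx, ty, tz, spin, claw], ...]. A call has 1 to 8 rows; each row is the pose to reach, as a shift and turn from the pose commanded when the call began, along the tool's axes at that moment; what a row does not reach only later rows make up. A row lasts 1/12 s, in which the tool goes at most 41.7 mm and 7.16 degrees, less where a joint would pass 70% of its speed; a pose out of reach is approached as far as the arm can. A call with a gripper value outside its range is refused whole. The fingers move at their own pace and stop on an object; the grip force is fixed at half the most. Time passes only in rows, so rows that repeat a pose let the fingers close. It gives the time, the measured TCP pose, the force, the opening and the grip force at its end, in the units of the state.
- get_obs(): the state, without advancing time (a new reading comes with each control period).
- capture(name): name is "scene" or "top"; returns a dict with "color" (384x512x3 uint8, red, green, blue), "intrinsics" (3x3 intrinsics, pixels), "pose" (4x4, takes a point from camera to world coordinates). Camera axes: x right, y down, z forward; pixel columns grow to the right and rows downward; lengths in mm; the calibration is good to about 2 mm. A picture is of the moment at which its call begins. There is no depth.
- close_job(): hands the job in; it is judged then, once.
Trained networks look in a picture, given as the dict that the camera call returned (one of the last four; its "shot" number tells which), for a name from the list of things; names that differ only in an ending like _2 or _b are one class to them, and where a whole thing is asked for, a point or a joint stands for the part that bears it (a point fixed in the world has none). Each returns a list of dicts, best first, with "conf" (0 to 1); they miss things now and then, are a little off and sometimes report something else, mostly with a low value. They report only what shows in the picture. A call takes as long as a camera call. They do not tell look-alikes from the thing itself.
- look_for(picture, target): "rect" ([centre column, centre row, width, height] in pixels, round what is visible of it).
- trace(picture, target): "pixels" (384x512 bool, what is visible of it) and "rect" ([centre column, centre row, width, height] in pixels, round what is visible of it).
- tip_of(picture, target): "centre" ([column, row] in pixels: a listed point, or the origin of a listed thing).
The state is a dict: "time": time; "joint_positions": joint angles; "dq": joint speeds; "tau": joint torques, N m; "tool_pos": TCP position; "tcp_rot": TCP orientation; "contact_force": force on the tool from outside, world axes, zero at the start; "moment": the same for the moment, N m; "grip_width": finger opening in mm; "finger_force": force on a finger pad.
Only numpy, scipy, OpenCV 4.12 (cv2) and the standard library are available. Lean on these libraries where they do the work, as an engineer would, in place of code of your own. Each camera call takes 0.05 s, during which the arm holds its last target. There are 200 camera calls.

## Task

Stand the tin on the bench under the mouth of the trough that holds the balls and let go of it. Then slide the gate along its rail by its grip until the grip stands squarely in front of that trough, so that the three balls run into the tin; leave the gate there, and keep the rollers in their trough. Then take the tin again and stand it with the balls in it fully inside the steel bay, lengthwise, without disturbing the other things on the bench.

Things in the scene. Friction and masses are not known exactly. Their poses are not given: they have to be found in the camera images.
- tin: Loose open aluminium tin, 124 (its x) x 84 (its y) x 46 mm high, walls and floor 4 mm, about 0.28 kg; origin at the centre of its underside. Two upright ears, 10 mm thick, 30 mm wide, rise 38 mm above the rim: the end ear outside the -x end, the side ear outside the +y side. It starts with the end ear 6 mm from the grey crate.
- end_ear (a point): Middle of the top edge of the tin's end ear, at tin (-67, 0, 84) mm. Axes as the tin's.
- side_ear (a point): Middle of the top edge of the tin's side ear, at tin (0, 47, 84) mm. Axes as the tin's.
- feeder: Fixed grey feeder: two troughs side by side (centre lines 80 mm apart) slope down to the robot; a gate slides across their mouths under a rail bridge, 264 mm long, top 120 mm high, on a post 125 mm either side of the middle. Origin on the bench under the middle of the gate's track; -x points out of the mouths, y along the rail.
- gate (a joint): Gate position along the feeder's +y, m; 0 is mid-track, stops at -0.052 and 0.052; stays where left (friction about 2 N). The gate is a steel plate, 220 mm long, with a 36 mm window right under its grip. At the start the window is between the troughs (0 +- 4 mm), both shut. The troughs lie at +0.04 and -0.04; one runs out freely only when the window is squarely before it.
- gate_grip (a point): Centre of the gate's black upright grip, 7 mm below its top; grip 16 mm (feeder x) by 22 mm (feeder y, the sliding direction), its top 169 mm and its foot 127 mm above the bench. The window is centred under it. Axes as the feeder's.
- ball_trough: Fixed open trough holding the three balls, on the left or right of the feeder. Origin on the bench under its centre line in the gate's plane; axes as the feeder's. 34 mm wide inside, slopes 14 degrees to -x; lip 22 mm in front of the gate, its underside 61 mm high: the tin's plain end fits under, the ears do not. A tin centred at x = -70 mm on the centre line catches the balls.
- roller_trough: The other trough, the same in shape, with the three steel rollers. Origin and axes alike.
- bay: Fixed open-topped sheet-steel bay: floor 3 mm, side and back walls 90 mm high, 112 mm wide inside (y), 150 mm deep, open at its -x end. Origin on the bench under the centre of its floor (inside from x = -77 to +72 mm). The tin with its side ear takes 94 mm of the width (-42 to +52 mm about its origin), so in the bay only the end ear has room for fingers.
- crate: Fixed grey plastic crate of old pulleys, 240 mm (x) by 150 mm (y), 120 mm high; origin at the centre of its underside. The tin starts at its -y side.
- ball0_center (a point): Centre of a loose steel bearing ball, 27 mm diameter, 80 g.
- ball1_center (a point): Centre of a loose steel bearing ball, 27 mm diameter, 80 g.
- ball2_center (a point): Centre of a loose steel bearing ball, 27 mm diameter, 80 g.
- roller0: Loose steel bearing roller, 24 mm diameter, 30 mm long, lying across its trough; origin at its centre. Leave it in its trough.
- roller1: Loose steel bearing roller, 24 mm diameter, 30 mm long, lying across its trough; origin at its centre. Leave it in its trough.
- roller2: Loose steel bearing roller, 24 mm diameter, 30 mm long, lying across its trough; origin at its centre. Leave it in its trough.
- pulley: Loose bystander: dark V-belt pulley, 110 mm diameter, 36 mm high; origin under its centre. Leave alone.
- bearing_ring: Loose bystander: steel bearing ring, 64 mm outside, 18 mm high; origin under its centre. Leave alone.
- valve: Loose bystander: aluminium valve block with brass stem, 50 x 60 mm, 90 mm high; origin under its centre. Leave alone.
- shackle: Loose bystander: dark steel shackle about 70 x 70 mm, 12 mm thick, lying; origin under its middle. Leave alone.
- screwdriver: Loose bystander: screwdriver lying on the bench between the robot and the feeder. Leave alone.
- hub: Loose bystander: small dark hub, 60 mm diameter, 30 mm high; origin under its centre. Leave alone.
Mind the look-alikes: they are no part of the job. Leave any brown look-alike of the bay alone.

How it is judged (in metres and radians):
On the way, in this order (a step that is already met when the one before it is completed fails the run):
1. the tin stands on the bench under the mouth of the ball trough, let go, with the gate still shut (x of tin in the frame of ball_trough between -0.11 and -0.03 m and y of tin in the frame of ball_trough between -0.04 and 0.04 m and height (world z) of tin below 0.004 m and angle between tin's own z axis and vertical below 0.05 rad and contact force between the fingers and tin below 0.3 N and value of joint gate between -0.012 and 0.012 m), for 0.2 s.
2. the gate is squarely in front of the ball trough (within 6 mm) and the three balls are in the tin, which still stands under the mouth (x of tin in the frame of ball_trough between -0.11 and -0.03 m and y of tin in the frame of ball_trough between -0.04 and 0.04 m and height (world z) of tin below 0.004 m and angle between tin's own z axis and vertical below 0.05 rad and y of gate_grip in the frame of ball_trough between -0.006 and 0.006 m and x of ball0_center in the frame of tin between -0.058 and 0.058 m and y of ball0_center in the frame of tin between -0.038 and 0.038 m and z of ball0_center in the frame of tin between 0.008 and 0.046 m and x of ball1_center in the frame of tin between -0.058 and 0.058 m and y of ball1_center in the frame of tin between -0.038 and 0.038 m and z of ball1_center in the frame of tin between 0.008 and 0.046 m and x of ball2_center in the frame of tin between -0.058 and 0.058 m and y of ball2_center in the frame of tin between -0.038 and 0.038 m and z of ball2_center in the frame of tin between 0.008 and 0.046 m), for 0.2 s.
At the end, for the whole second after the job is handed in: The tin stands upright and still on the floor of the bay, lengthwise and wholly between its walls (the tin's origin within 22 mm of the bay's along x), released, with the three balls in it; the gate's grip is within 6 mm of the ball trough's centre line; the rollers are still in their trough (y of gate_grip in the frame of ball_trough between -0.006 and 0.006 m and x of ball0_center in the frame of tin between -0.058 and 0.058 m and y of ball0_center in the frame of tin between -0.038 and 0.038 m and z of ball0_center in the frame of tin between 0.008 and 0.046 m and x of ball1_center in the frame of tin between -0.058 and 0.058 m and y of ball1_center in the frame of tin between -0.038 and 0.038 m and z of ball1_center in the frame of tin between 0.008 and 0.046 m and x of ball2_center in the frame of tin between -0.058 and 0.058 m and y of ball2_center in the frame of tin between -0.038 and 0.038 m and z of ball2_center in the frame of tin between 0.008 and 0.046 m and contact force between the fingers and tin below 0.3 N and x of tin in the frame of bay between -0.022 and 0.02 m and y of tin in the frame of bay between -0.025 and 0.025 m and z of tin in the frame of bay between 0 and 0.008 m and angle between tin's own z axis and vertical below 0.06 rad and angle between the x axis of tin and the x axis of bay, either way round below 0.25 rad and linear speed of tin below 0.02 m/s); the robot touches nothing.
It fails at once if a roller leaves its place in the trough (moves more than 25 mm) (distance of any of roller0, roller1, roller2 from where it was at the start of the episode above 0.025 m).
It fails at once if a bystander is pushed more than 30 mm (distance of any of pulley, bearing_ring, valve, shackle, hub, screwdriver from where it was at the start of the episode above 0.03 m).
It also fails if it takes over 69 s, if anything falls off the work surface, if the arm or the gripper's body presses on something with over 40 N, if the wrist force passes 120 N, or if a joint passes its speed limit or range.

## Working session

There is one attempt and no reset: what is moved stays moved. The work goes in short steps, Python scripts to look and compute and a shell command to move; the robot and the scene stay as the last step left them, time stands still between calls to the robot, and variables do not carry over. Pictures are saved under pics/ and viewed, at most 10 in all, crops included, and the job is handed in when it is done.

```bash
mkdir -p pics; cat > h.py <<'E'
from plant import *
import numpy as np, cv2
def save(p,n): cv2.imwrite('pics/'+n+'.png',cv2.cvtColor(p['color'],cv2.COLOR_RGB2BGR))
def px2w(p,c,z):
    K=np.array(p['intrinsics']);T=np.array(p['pose'])
    d=T[:3,:3]@np.linalg.inv(K)@np.array([c[0],c[1],1.]); o=T[:3,3]
    return o+d*(z-o[2])/d[2]
def w2px(p,w):
    K=np.array(p['intrinsics']);T=np.array(p['pose'])
    q=K@(T[:3,:3].T@(np.array(w,float)-T[:3,3])); return q[:2]/q[2]
E
python3 - <<'E'
from h import *
np.set_printoptions(precision=1,suppress=True)
o=get_obs();print(o['time'],o['tool_pos'],o['tcp_rot'])
P={n:capture(n) for n in('scene','top')}
for n,p in P.items(): save(p,n+'0');print(n,np.array(p['pose'])[:3,3],np.array(p['pose'])[:3,2])
zs=dict(tin=0,end_ear=84,side_ear=84,feeder=0,gate_grip=162,ball_trough=0,roller_trough=0,bay=0,crate=0,ball0_center=100,roller0=100,pulley=0,valve=0,shackle=0,screwdriver=0,hub=0,bearing_ring=0)
for t,z in zs.items():
  for n,p in P.items():
    for r in tip_of(p,t)[:3]: print(t,n,round(r['conf'],2),np.array(r['centre']),px2w(p,r['centre'],z)[:2])
im=np.hstack([P['scene']['color'],P['top']['color']])
E
```

```text
0.0 [ 115.  -512.1  404. ] [-3.1 -0.   0.2]
scene [1483.8  396.1  958. ] [-0.7 -0.3 -0.6]
top [ 322.9   11.4 1238. ] [ 0.2 -0.  -1. ]
tin scene 0.83 [360.  230.3] [451.5 313.6]
tin top 0.61 [159.7 211.1] [460.4 319.7]
end_ear scene 0.69 [389.2 214.5] [447.4 385.7]
end_ear top 0.72 [136.2 206.4] [464.4 376.7]
side_ear scene 0.69 [363.9 219.6] [494.8 322.2]
side_ear scene 0.57 [342.8 297.8] [785.2 329.5]
side_ear scene 0.46 [364.3 231.4] [542.1 332.7]
side_ear top 0.75 [160.3 194. ] [507.8 300.9]
feeder scene 0.93 [235.  241.5] [630.9 -21.6]
gate_grip scene 0.69 [235.  202.4] [639.  -10.8]
gate_grip scene 0.6 [226.6 239.4] [775.9  26.6]
gate_grip top 0.6 [271.  139.8] [680.1 -56.6]
gate_grip top 0.58 [256.  150.5] [643.4  -9.8]
ball_trough scene 0.73 [224.4 237.8] [628.  -57.5]
ball_trough scene 0.57 [269.5 193.9] [385.8  -3.4]
ball_trough top 0.79 [267.4 167.4] [629.8 -55.7]
ball_trough top 0.35 [270.1 137.1] [744.1 -63.4]
roller_trough scene 0.79 [248.3 246.3] [634.9  22.7]
roller_trough top 0.63 [243.6 162.6] [645.   30.6]
bay scene 0.67 [166.9 182. ] [ 451.2 -358.4]
bay scene 0.58 
[... 713 characters left out ...]
]
pulley top 0.66 [244.3 163.9] [640.2  27.9]
valve scene 0.57 [138.5 241.8] [ 734.8 -289.2]
valve top 0.6 [335.1 142.3] [ 731.8 -301.9]
valve top 0.24 [299.4 241.5] [ 368.3 -172.2]
shackle scene 0.44 [297.5 300.3] [768.1 215.6]
shackle top 0.74 [198.5 129.4] [765.2 199.8]
shackle top 0.7 [157.8 211.5] [458.8 326.2]
shackle top 0.42 [267.6 165.7] [636.1 -56.3]
screwdriver scene 0.67 [343.2 299.6] [723.3 325.4]
screwdriver scene 0.56 [270.2 190.7] [369.   -7.1]
screwdriver top 0.5 [246.5 236.7] [379.7  12.3]
hub scene 0.49 [224.  178.9] [ 364.8 -180.4]
hub top 0.73 [258.  150.2] [693.  -20.3]
bearing_ring scene 0.77 [328.1 207.5] [383.5 196.7]
bearing_ring top 0.49 [195.9 240.5] [361.8 187.2]
```

```bash
python3 - <<'E'
import cv2
a=cv2.imread('pics/scene0.png');b=cv2.imread('pics/top0.png')
cv2.imwrite('pics/v1.png',cv2.resize(a[110:350,70:470],(800,480),interpolation=cv2.INTER_CUBIC))
cv2.imwrite('pics/v2.png',cv2.resize(b[100:320,80:430],(800,503),interpolation=cv2.INTER_CUBIC))
E
```

```text
(no output)
```

View pics/v1.png

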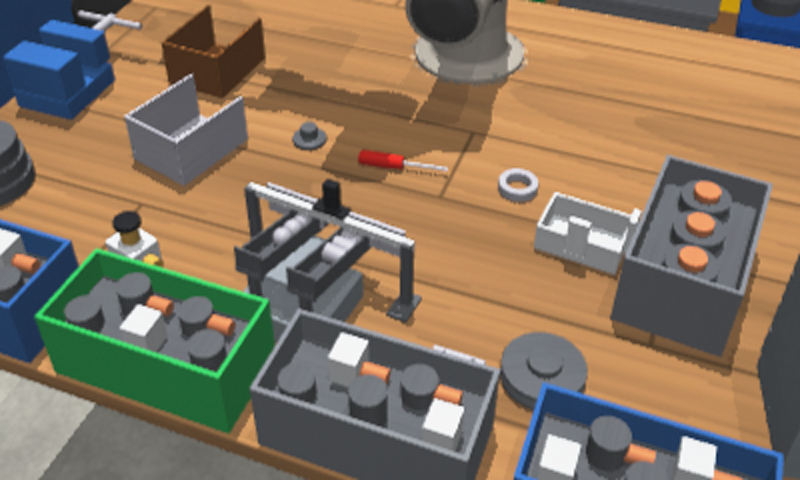

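View pics/v2.png

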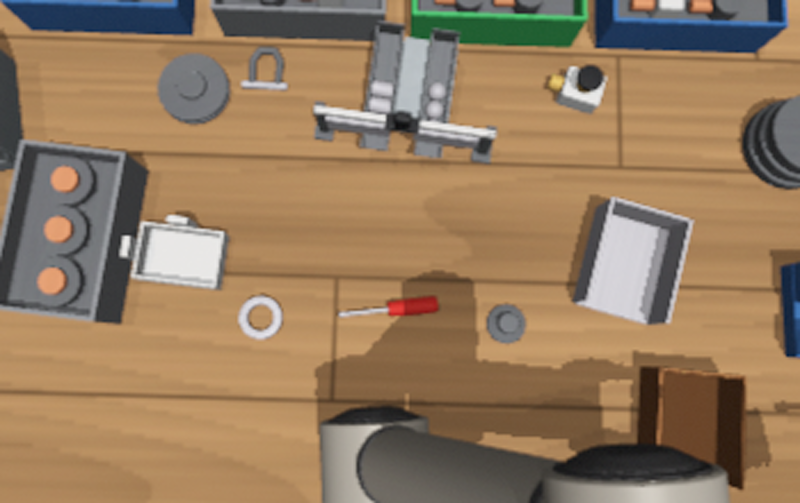

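The scene view shows the steel bay at full-image px ≈(165,180), and the brown one at (177,146), which is the look-alike. The tin is at (362,228) against the grey crate with three pulleys (408,250). The feeder is at (235,240). A second grey bin at (255,310) is not the crate. Choices: steel bay, tin at (362,228). Next I check closely which trough holds the balls, and the bay corners.

```bash
python3 - <<'E'
import cv2,numpy as np
a=cv2.imread('pics/scene0.png');b=cv2.imread('pics/top0.png')
def c(im,x0,y0,w,h,s=4):
    return cv2.resize(im[y0:y0+h,x0:x0+w],(w*s,h*s),interpolation=cv2.INTER_CUBIC)
cv2.imwrite('pics/v3.png',np.vstack([np.hstack([c(a,184,190,100,75),c(b,210,105,100,75)]),np.hstack([c(a,125,140,100,75),c(b,322,180,100,75)])]))
E
```

```text
(no output)
```

View pics/v3.png

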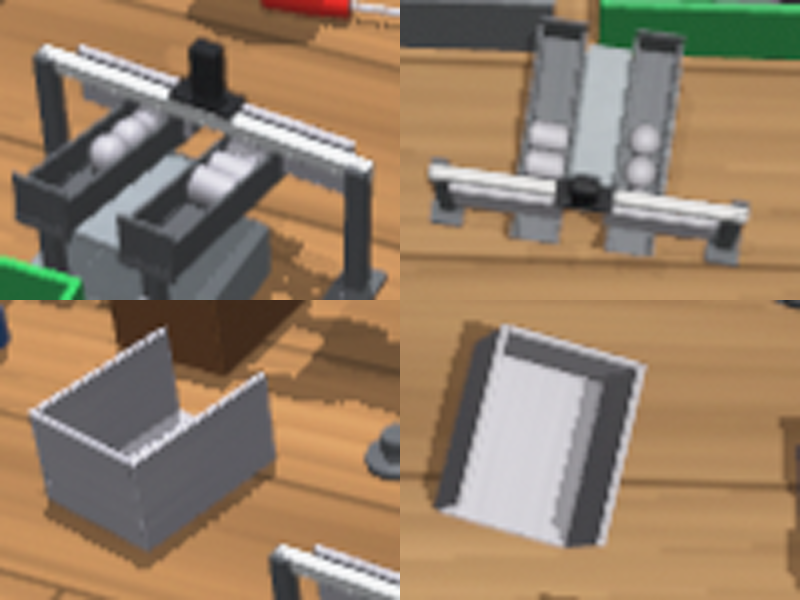

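Balls (round) are in the right (-y) trough, at top-view px ≈(271,140). The rollers are in the left one at (246,140). The steel bay's open end faces the robot.

```bash
python3 - <<'E'
from h import *
np.set_printoptions(precision=1,suppress=True)
P={n:capture(n) for n in('scene','top')}
from scipy.optimize import least_squares as L
pr=lambda n,uv,z:print(n,px2w(P[n],uv,z))
for uv in [(194.5,202.5),(276.5,231)]: pr('scene',uv,120)
for uv in [(218,148),(296.75,158.75)]: pr('top',uv,120)
print('bay top');[pr('top',uv,90) for uv in [(348.25,186.75),(383.25,197),(373.25,241.25),(336.5,232.5)]]
print('bay scene');[pr('scene',uv,90) for uv in [(158.25,180.5),(133.75,168),(166.25,147.5),(191.25,158.75)]]
def fit(obs,x0):
    def f(v):
        c,s=np.cos(v[2]),np.sin(v[2]);r=[]
        for n,uv,q in obs:
            w=[v[0]+c*q[0]-s*q[1],v[1]+s*q[0]+c*q[1],q[2]]
            r+=list(w2px(P[n],w)-uv)
        return np.array(r)
    s=L(f,x0,x_scale=[100,100,1],loss='soft_l1');print(s.x[:2],np.degrees(s.x[2]),'res',f(s.x));return s.x
obs=[]
M=dict(tin=[(0,0,0),0],end_ear=[(-67,0,84),0],side_ear=[(0,47,84),0])
for t,(q,_) in M.items():
  for n in P:
    r=tip_of(P[n],t)
    if r: obs.append((n,np.array(r[0]['centre']),q))
fit(obs,[460,320,-1.6])
obs=[]
for t,q,near in [('feeder',(0,0,0),(640,-15)),('ball_trough',(0,-40,0),(630,-55)),('roller_trough',(0,40,0),(640,25)),('gate_grip',(0,0,162),(640,-10))]:
  for n in P:
    for r in tip_of(P[n],t):
      if np.hypot(*(px2w(P[n],r['centre'],q[2])[:2]-near))<30: obs.append((n,np.array(r['centre']),q));break
fit(obs,[640,-15,-.1])
for n,uvs in(('top',[(348.25,186.75),(383.25,197),(373.25,241.25),(336.5,232.5)]),('scene',[(158.25,180.5),(133.75,168),(166.25,147.5),(191.25,158.75)])):
  fit([(n,uv,q) for uv,q in zip(uvs,[(75,59,90),(75,-59,90),(-75,-59,90),(-75,59,90)])],[450,-370,-.2])
o=get_obs();print(o['tool_pos'],np.array(o['tcp_rot'])*180/np.pi)
E
```

```text
scene [ 636.1 -140.6  120. ]
scene [662.5 118.  120. ]
top [660.5 114.2 120. ]
top [ 632.1 -144.8  120. ]
bay top
top [ 549.7 -320.7   90. ]
top [ 518.6 -436.2   90. ]
top [ 372.5 -398.2   90. ]
top [ 397.3 -279.3   90. ]
bay scene
scene [ 551.2 -317.1   90. ]
scene [ 521.5 -427.7   90. ]
scene [ 377.9 -389.8   90. ]
scene [ 407.8 -276.    90. ]
[458.1 315.2] -97.62085553521003 res [-0.6  2.   0.8  0.5 -3.9 -0.1 -3.1  0.5 -2.8  2.3]
[635.2 -12.9] -7.356808263212689 res [ 0.3  0.8 -2.5 -2.3 -1.7 -1.   0.6  1.   0.6 -0.1 -0.9 -4.4 -0.8  1.1]
[ 459.8 -358.8] -14.36931482934271 res [-0.1  0.8 -0.5  0.2 -0.2  0.   1.1 -1.3]
[ 464.4 -352.8] -15.244036440502413 res [ 0.2  0.3 -0.4 -0.1  0.2 -0.2 -0.  -0. ]
[ 115.  -512.2  404.7] [180.    0.   12.7]
```

```bash
cat >> h.py <<'E'
def to(gx,gy,gz,yawdeg):
    """tool-frame shift to bring the grasp point to (gx,gy,gz), tool down, yaw"""
    from scipy.spatial.transform import Rotation as R
    o=get_obs();r=R.from_euler('xyz',o['tcp_rot']);p=np.array(o['tool_pos'])
    d=r.inv().apply(np.array([gx,gy,gz+159])-p)/1000
    cy=np.degrees(o['tcp_rot'][2]);s=-(yawdeg-cy+180)%360-180 if 0 else -(((yawdeg-cy+180)%360)-180)
    print('shift m',d.round(4),'spin rad',round(np.radians(s),4),'| grasp at',(p-[0,0,159]).round(1),'yaw',round(cy,2),'F',np.round(o['contact_force'],1),'t',round(o['time'],2),'w',o['grip_width'],'ff',o['finger_force'])
E
python3 - <<'E'
from h import *
to(430,-200,260,30)
a=cv2.imread('pics/scene0.png');b=cv2.imread('pics/top0.png')
c=lambda im,x0,y0,w,h,s:cv2.resize(im[y0:y0+h,x0:x0+w],(w*s,h*s),interpolation=cv2.INTER_CUBIC)
cv2.imwrite('pics/v4.png',np.hstack([c(a,334,198,60,50,6),c(b,128,186,60,50,6)]))
E
```

```text
shift m [ 0.3757 -0.2357 -0.0143] spin rad -0.3028 | grasp at [ 115.  -512.2  245.7] yaw 12.65 F [ 0.3  0.  -0.1] t 2.6 w 91.69181184419006 ff 0.0
```

View pics/v4.png

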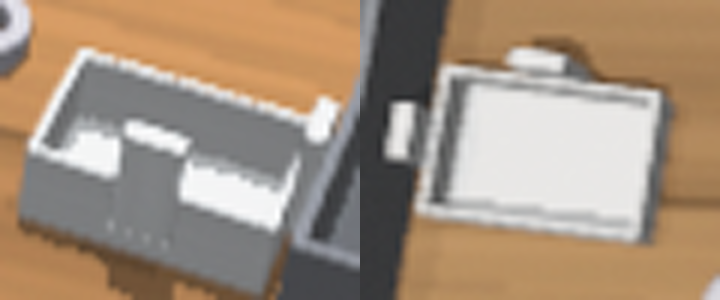

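The crop shows the tin with its side ear away from the robot (top px (158,196)) and its end ear beside the crate (top px (135,208)). Next I fit its pose from the corners.

```bash
python3 - <<'E'
from h import *
np.set_printoptions(precision=1,suppress=True)
P={n:capture(n) for n in('scene','top')}
from scipy.optimize import least_squares as L
def fit(obs,x0):
    def f(v):
        c,s=np.cos(v[2]),np.sin(v[2]);r=[]
        for n,uv,q in obs: r+=list(w2px(P[n],[v[0]+c*q[0]-s*q[1],v[1]+s*q[0]+c*q[1],q[2]])-np.array(uv))
        return np.array(r)
    s=L(f,x0,x_scale=[100,100,1]);print(s.x[:2],np.degrees(s.x[2]),'res',f(s.x))
T=[('top',(141.8,197),(-62,42,46)),('top',(178.8,201.3),(62,42,46)),('top',(175,225.7),(62,-42,46)),('top',(137.7,221.5),(-62,-42,46)),('top',(158,195.5),(0,47,84)),('top',(134.7,207.7),(-67,0,84))]
S=[('scene',(348.2,206.3),(62,-42,46)),('scene',(339,222.7),(62,42,46)),('scene',(379.3,235.5),(-62,42,46)),('scene',(360.2,220.8),(0,47,84)),('scene',(387.8,218),(-67,0,84))]
for o in(T,S,T+S): fit(o,[458,315,-1.7])
E
python3 -m inch '[[0.04,-0.025,0,-0.1,1],[0.08,-0.05,0,-0.2,1],[0.12,-0.075,0,-0.3,1],[0.16,-0.1,0,-0.4,1],[0.2,-0.125,0,-0.5,1],[0.24,-0.15,0,-0.6,1],[0.28,-0.175,0,-0.7,1],[0.32,-0.2,0,-0.8,1]]'
python3 -c "
from h import *
to(500,310,200,82.4)"
```

```text
[454.7 313. ] -94.8602232984308 res [ 0.4 -0.  -0.5 -0.2 -0.4 -0.   0.3  0.  -0.3  0.3  0.5 -0.1]
[456.1 318.2] -96.4245862570733 res [-0.2 -0.4 -0.5 -0.2  0.6  0.7 -0.1 -0.2  0.2 -0. ]
[455.1 315.6] -95.25721308054935 res [-0.3 -0.3 -1.2 -0.2 -1.3 -0.  -0.5 -0.3 -1.   0.2 -0.3 -0.4 -1.4 -0.6
 -1.2 -0.3  0.2  0.  -0.7 -0.5 -0.6 -0.7]
time: 3.37
tool_pos: [353.1, -276.2, 405.0]
tcp_rot: [3.141, 0.0, 1.025]
contact_force: [0.6, -0.6, 0.3]
grip_width: 91.6
finger_force: 0.0
shift m [ 0.5774 -0.1786  0.0457] spin rad -0.4127 | grasp at [ 353.1 -276.2  246. ] yaw 58.75 F [ 0.6 -0.6  0.3] t 3.37 w 91.58559484659256 ff 0.0
```

```bash
python3 -m inch '[[0.04,-0.012,0,-0.06,1],[0.08,-0.024,0,-0.12,1],[0.12,-0.036,0,-0.18,1],[0.16,-0.048,0,-0.24,1],[0.2,-0.06,0,-0.3,1],[0.24,-0.072,0,-0.36,1],[0.28,-0.084,0,-0.4,1],[0.32,-0.1,0,-0.45,1]]'
python3 -c "
from h import *
to(502,311,140,84.5)"
```

```text
time: 4.03
tool_pos: [434.1, 47.1, 405.0]
tcp_rot: [3.14, 0.0, 1.473]
contact_force: [1.5, 0.0, 0.3]
grip_width: 91.7
finger_force: 0.0
shift m [0.2693 0.0416 0.106 ] spin rad -0.0021 | grasp at [434.1  47.1 246. ] yaw 84.38 F [1.5 0.  0.3] t 4.03 w 91.71610788089887 ff 0.0
```

```bash
python3 -m inch '[[0.04,0.006,0,0,1],[0.08,0.012,0.01,0,1],[0.12,0.018,0.025,0,1],[0.16,0.025,0.04,0,1],[0.2,0.031,0.06,0,1],[0.235,0.037,0.08,0,1],[0.26,0.04,0.1,0,1],[0.269,0.042,0.106,0,1]]'
python3 - <<'E'
from h import *
to(502,311,69,84.5)
a=capture('scene')['color'];b=capture('top')['color']
c=lambda im,x0,y0,w,h,s:cv2.cvtColor(cv2.resize(im[y0:y0+h,x0:x0+w],(w*s,h*s),interpolation=cv2.INTER_CUBIC),cv2.COLOR_RGB2BGR)
cv2.imwrite('pics/v5.png',np.hstack([c(a,320,150,80,100,5),c(b,110,160,80,100,5)]))
E
```

```text
time: 4.7
tool_pos: [501.8, 311.9, 294.8]
tcp_rot: [-3.138, 0.001, 1.474]
contact_force: [-1.4, -0.9, -0.1]
grip_width: 91.9
finger_force: 0.0
shift m [-0.0008  0.0006  0.0668] spin rad -0.0011 | grasp at [501.8 311.9 135.8] yaw 84.44 F [-1.4 -0.9 -0.1] t 4.7 w 91.94199660936162 ff 0.0
```

View pics/v5.png

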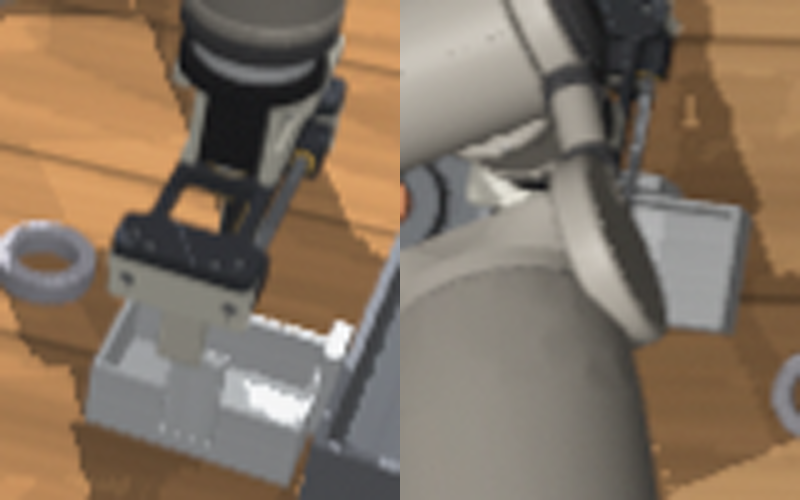

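```bash
python3 - <<'E'
from h import *
p=capture('scene')
for w in [(548,307,117),(548,307,136),(502,311,84)]:
    print(w,(w2px(p,w)-[320,150])*5)
E
```

```text
(548, 307, 117) [180.60665116 358.49577349]
(548, 307, 136) [185.12965253 332.59627452]
(502, 311, 84) [197.17416664 351.29578058]
```

The scene crop shows the finger at crop px (183,345) and the ear top at (200,352), as predicted. I descend and grip.

```bash
python3 -m inch '[[0,0,0.02,0,1],[0,0,0.04,0,1],[0,0,0.056,0,1],[0,0,0.067,0,1],[0,0,0.067,0,0],[0,0,0.067,0,0],[0,0,0.067,0,0],[0,0,0.067,0,0]]'
python3 -m inch '[[0,0,0,0,0],[0,0,0,0,0],[0,0,0,0,0],[0,0,0,0,0]]'
python3 -c "
from h import *
to(502,311,69,84.5)"
```

```text
time: 5.52
tool_pos: [502.9, 308.4, 233.2]
tcp_rot: [3.139, -0.001, 1.47]
contact_force: [1.3, -0.2, -1.0]
grip_width: 69.7
finger_force: 0.0
time: 5.85
tool_pos: [502.4, 308.6, 231.9]
tcp_rot: [3.141, -0.0, 1.471]
contact_force: [0.0, -0.1, -0.8]
grip_width: 43.1
finger_force: 0.0
shift m [ 0.0024 -0.0006  0.0039] spin rad -0.0038 | grasp at [502.4 308.6  72.9] yaw 84.28 F [ 0.  -0.1 -0.8] t 5.85 w 43.13106371460422 ff 0.0
```

```bash
python3 -m inch '[[0.002,0,0.003,0,0],[0.002,0,0.003,0,0],[0.002,0,0.003,0,0],[0.002,0,0.003,0,0],[0.002,0,0.003,0,0],[0.002,0,0.003,0,0],[0.002,0,0.003,0,0],[0.002,0,0.003,0,0]]'
python3 -c "
from h import *
to(502,311,140,84.5)"
```

```text
time: 6.52
tool_pos: [502.5, 310.5, 228.6]
tcp_rot: [-3.141, 0.0, 1.471]
contact_force: [-0.6, -0.3, -1.3]
grip_width: 9.5
finger_force: 30.0
shift m [ 0.0004 -0.0006 -0.0704] spin rad -0.004 | grasp at [502.5 310.5  69.6] yaw 84.27 F [-0.6 -0.3 -1.3] t 6.52 w 9.547324164094109 ff 29.999069273471832
```

```bash
python3 -m inch '[[0,0,-0.015,0,0],[0,0,-0.03,0,0],[-0.005,0,-0.045,0,0],[-0.015,0,-0.055,0,0],[-0.035,0,-0.06,0,0],[-0.06,0,-0.06,0,0],[-0.09,0,-0.06,0,0],[-0.12,0,-0.06,0,0]]'
python3 -c "
from h import *
to(539,6.5,129,173.7)"
```

```text
time: 7.18
tool_pos: [490.0, 189.7, 288.5]
tcp_rot: [-3.141, 0.0, 1.472]
contact_force: [0.9, -0.6, -3.4]
grip_width: 10.1
finger_force: 30.0
shift m [-0.1774  0.0669  0.0006] spin rad -1.5599 | grasp at [490.  189.7 129.5] yaw 84.32 F [ 0.9 -0.6 -3.4] t 7.18 w 10.072653115495877 ff 29.99928116798401
```

```bash
python3 -m inch '[[-0.015,0.005,0,-0.1,0],[-0.03,0.01,0,-0.21,0],[-0.045,0.015,0,-0.32,0],[-0.06,0.02,0,-0.43,0],[-0.075,0.025,0,-0.54,0],[-0.09,0.03,0,-0.65,0],[-0.105,0.037,0,-0.76,0],[-0.12,0.045,0,-0.86,0]]'
python3 -c "
from h import *
to(539,6.5,129,173.7)"
```

```text
time: 7.85
tool_pos: [523.0, 66.0, 288.4]
tcp_rot: [-3.141, -0.001, 2.336]
contact_force: [1.0, 0.3, -3.5]
grip_width: 10.0
finger_force: 30.0
shift m [-0.054  -0.0296  0.0004] spin rad -0.6956 | grasp at [523.   66.  129.4] yaw 133.84 F [ 1.   0.3 -3.5] t 7.85 w 9.98714756210925 ff 29.998658001422882
```

```bash
python3 -m inch '[[-0.01,-0.005,0,-0.11,0],[-0.02,-0.01,0,-0.22,0],[-0.03,-0.015,0,-0.33,0],[-0.04,-0.02,0,-0.44,0],[-0.047,-0.025,0,-0.54,0],[-0.052,-0.029,0,-0.63,0],[-0.054,-0.03,0,-0.69,0],[-0.054,-0.03,0,-0.695,0]]'
python3 -m inch '[[0,0,0.01,0,0],[0,0,0.02,0,0],[0,0,0.03,0,0],[0,0,0.04,0,0],[0,0,0.047,0,0],[0,0,0.047,0,0]]'
python3 - <<'E'
from h import *
to(569.2,3.2,69,173.7)
a=capture('scene')['color'];b=capture('top')['color']
c=lambda im,x0,y0,w,h,s:cv2.cvtColor(cv2.resize(im[y0:y0+h,x0:x0+w],(w*s,h*s),interpolation=cv2.INTER_CUBIC),cv2.COLOR_RGB2BGR)
cv2.imwrite('pics/v6.png',np.hstack([c(a,180,130,100,125,4),c(b,210,105,100,125,4)]))
E
```

```text
time: 8.52
tool_pos: [538.6, 6.3, 288.4]
tcp_rot: [-3.141, -0.001, 3.027]
contact_force: [0.3, 0.2, -3.2]
grip_width: 9.9
finger_force: 30.0
time: 9.02
tool_pos: [538.2, 7.6, 239.4]
tcp_rot: [-3.142, -0.004, 3.026]
contact_force: [0.6, 0.2, -2.7]
grip_width: 9.7
finger_force: 30.0
shift m [-0.0313 -0.0008  0.0113] spin rad -0.0059 | grasp at [538.2   7.6  80.4] yaw 173.36 F [ 0.6  0.2 -2.7] t 9.02 w 9.652930067237765 ff 29.997470676898956
```

View pics/v6.png

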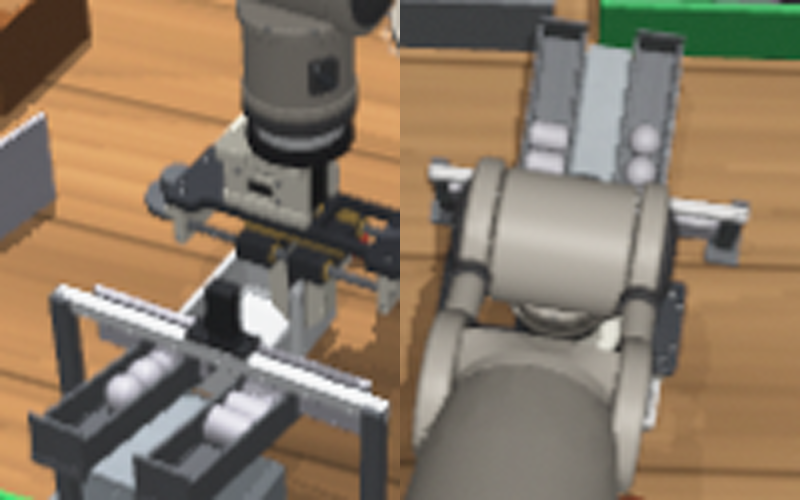

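The scene view shows the tin hanging before the ball trough (white, crop (240,300)), with balls and rollers unmoved. I lower it, slide it under the lip and release.

```bash
python3 -m inch '[[0,0,0.004,0,0],[0,0,0.008,0,0],[-0.006,-0.001,0.008,0,0],[-0.014,-0.001,0.008,0,0],[-0.022,-0.001,0.008,0,0],[-0.03,-0.001,0.008,0,0],[-0.031,-0.001,0.008,0,0],[-0.031,-0.001,0.008,0,0]]'
python3 -m inch '[[0,0,0.002,0,0],[0,0,0.003,0,0],[0,0,0.003,0,0],[0,0,0.003,0,0]]'
python3 -c "
from h import *
to(569.2,3.2,69,173.7)"
```

```text
time: 9.78
tool_pos: [570.2, 2.7, 233.7]
tcp_rot: [-3.141, 0.001, 3.026]
contact_force: [-0.7, 1.1, -3.1]
grip_width: 9.7
finger_force: 30.0
time: 10.12
tool_pos: [569.3, 2.9, 230.6]
tcp_rot: [-3.142, -0.0, 3.026]
contact_force: [-0.4, 0.2, -2.7]
grip_width: 9.7
finger_force: 30.0
shift m [0.0002 0.0003 0.0026] spin rad -0.0058 | grasp at [569.3   2.9  71.6] yaw 173.37 F [-0.4  0.2 -2.7] t 10.12 w 9.671117779822088 ff 29.998100996017456
```

```bash
python3 -m inch '[[0,0,0.002,0,0],[0,0,0.003,0,0],[0,0,0.003,0,0.3],[0,0,0.003,0,0.5],[0,0,0.003,0,0.5],[0,0,0.003,0,0.5],[0,0,0.003,0,0.5]]'
python3 -m inch '[[0,0,0,0,0.5],[0,0,-0.02,0,0.5],[0,0,-0.05,0,0.5],[0,0,-0.08,0,0.5],[0,0,-0.11,0,0.5],[0,0,-0.13,0,0.5]]'
python3 -c "
from h import *
to(643,-12,190,173.7)"
```

```text
time: 10.7
tool_pos: [569.6, 2.8, 227.7]
tcp_rot: [-3.141, 0.0, 3.026]
contact_force: [0.2, -0.9, 0.8]
grip_width: 38.6
finger_force: 0.0
time: 11.2
tool_pos: [569.8, 2.8, 360.7]
tcp_rot: [-3.141, 0.003, 3.026]
contact_force: [0.4, 0.1, 1.2]
grip_width: 46.1
finger_force: 0.0
shift m [-0.0744 -0.0063  0.012 ] spin rad -0.0058 | grasp at [569.8   2.8 201.7] yaw 173.37 F [0.4 0.1 1.2] t 11.2 w 46.11261660263674 ff 0.0
```

```bash
python3 -m inch '[[-0.02,-0.002,0,0,0.7],[-0.045,-0.004,0,0,0.7],[-0.065,-0.005,0,0,0.7],[-0.073,-0.006,0,-0.006,0.7],[-0.073,-0.006,0,-0.006,0.7]]'
python3 - <<'E'
from h import *
to(642,-11,162,173.7)
p=capture('scene');a=p['color']
for w in [(642,-11,162),(642,-11,169),(642,-11,203)]: print((w2px(p,w)-[170,130])*5)
for t in('gate_grip','tin'): print(t,[(round(r['conf'],2),((np.array(r['centre'])-[170,130])*5).round(),px2w(p,r['centre'],162 if t!='tin' else 0).round(1)) for r in tip_of(p,t)[:2]])
c=lambda im,x0,y0,w,h,s:cv2.cvtColor(cv2.resize(im[y0:y0+h,x0:x0+w],(w*s,h*s),interpolation=cv2.INTER_CUBIC),cv2.COLOR_RGB2BGR)
cv2.imwrite('pics/v7.png',c(a,170,130,120,120,5))
E
```

```text
time: 11.62
tool_pos: [642.6, -12.1, 357.0]
tcp_rot: [-3.141, 0.0, 3.032]
contact_force: [0.1, -0.1, -0.9]
grip_width: 64.3
finger_force: 0.0
shift m [0.0007 0.001  0.036 ] spin rad -0.0 | grasp at [642.6 -12.1 198. ] yaw 173.7 F [ 0.1 -0.1 -0.9] t 11.62 w 64.3099251424106 ff 0.0
[322.40067821 365.29526466]
[321.85797593 355.45127097]
[319.16507202 306.60509937]
gate_grip [(0.72, array([320., 382.]), array([654.8,  -6.8, 162. ]))]
tin [(0.82, array([354., 472.]), array([557. , -34.2,   0. ])), (0.46, array([856., 842.]), array([721.5, 319.4,   0. ]))]
```

View pics/v7.png

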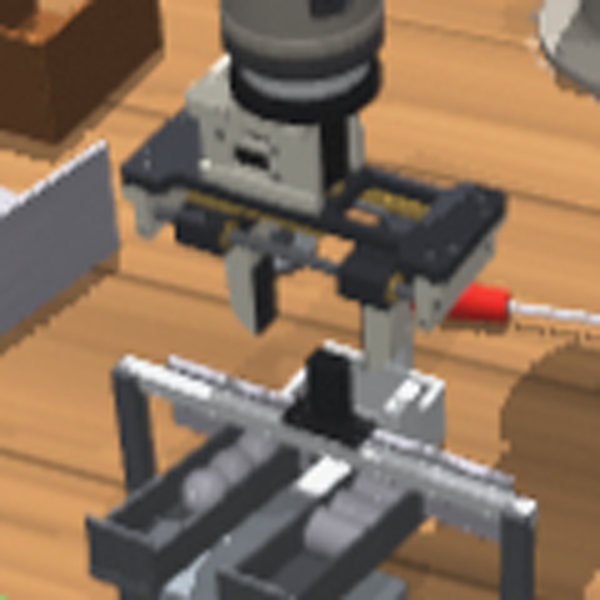

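The grip top is at crop (328,352), squarely between the fingers, and the tin stands behind it at (400,390). I descend and grip.

```bash
python3 -m inch '[[0,0,0.012,0,0.7],[0,0,0.024,0,0.7],[0,0,0.034,0,0.7],[0,0,0.036,0,0.7],[0,0,0.036,0,0],[0,0,0.036,0,0],[0,0,0.036,0,0],[0,0,0.036,0,0]]'
python3 -m inch '[[0,0,0,0,0],[0,0,0,0,0],[0,0,0,0,0],[0,0,0,0,0],[0,0,0,0,0]]'
python3 -c "
from h import *
to(642,-11,162,173.7)"
```

```text
time: 12.43
tool_pos: [641.5, -11.6, 322.5]
tcp_rot: [-3.141, 0.001, 3.032]
contact_force: [0.1, 0.7, -0.1]
grip_width: 42.4
finger_force: 0.0
time: 12.85
tool_pos: [641.4, -11.3, 322.0]
tcp_rot: [3.141, 0.001, 3.032]
contact_force: [0.5, 2.4, 1.7]
grip_width: 21.6
finger_force: 30.0
shift m [-0.0005  0.0003  0.001 ] spin rad 0.0002 | grasp at [641.4 -11.3 163. ] yaw 173.71 F [0.5 2.4 1.7] t 12.85 w 21.560460462625816 ff 30.00029683113098
```

```bash
python3 -m inch '[[0,-0.006,0,0,0],[0,-0.014,0,0,0],[0,-0.024,0,0,0],[0,-0.034,0,0,0],[0,-0.04,0,0,0],[0,-0.041,0,0,0],[0,-0.041,0,0,0],[0,-0.041,0,0,0]]'
python3 -m inch '[[0,0,0,0,0],[0,0,0,0,0],[0,0,0,0,0],[0,0,0,0,0],[0,0,0,0,0],[0,0,0,0,0],[0,0,0,0,0],[0,0,0,0,0]]'
python3 - <<'E'
from h import *
to(642,-11,162,173.7)
p=capture('scene');a=p['color']
c=lambda im,x0,y0,w,h,s:cv2.cvtColor(cv2.resize(im[y0:y0+h,x0:x0+w],(w*s,h*s),interpolation=cv2.INTER_CUBIC),cv2.COLOR_RGB2BGR)
cv2.imwrite('pics/v8.png',c(a,170,150,120,100,6))
E
```

```text
time: 13.52
tool_pos: [636.7, -53.6, 322.0]
tcp_rot: [-3.14, -0.0, 3.031]
contact_force: [-1.7, -3.1, 5.6]
grip_width: 21.8
finger_force: 30.0
time: 14.18
tool_pos: [636.7, -53.3, 322.0]
tcp_rot: [-3.139, 0.0, 3.031]
contact_force: [-3.0, -2.7, 5.3]
grip_width: 21.8
finger_force: 30.0
shift m [-0.0006  0.0426  0.0009] spin rad -0.0002 | grasp at [636.7 -53.3 163. ] yaw 173.69 F [-3.  -2.7  5.3] t 14.18 w 21.76809196249713 ff 30.00917762517929
```

View pics/v8.png

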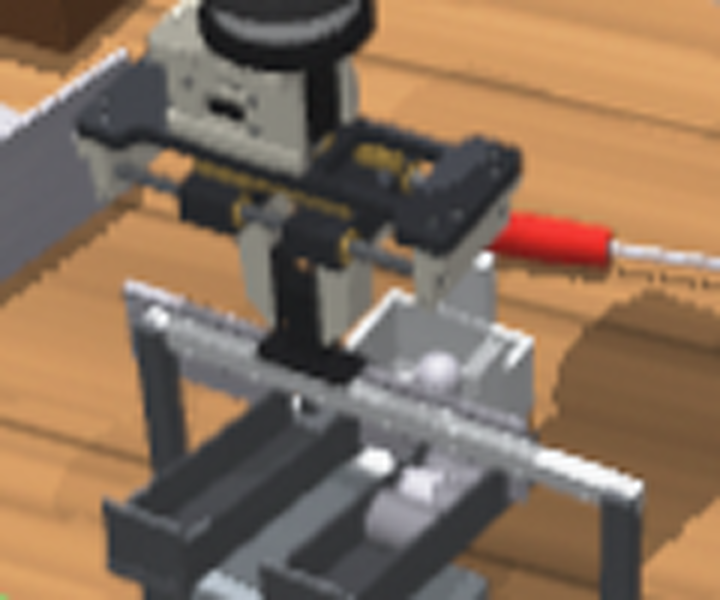

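Balls have left the trough; one is visible in the tin at crop (437,370), and something white shows at the window (305,405). I count the balls before going on.

```bash
python3 - <<'E'
from h import *
P={n:capture(n) for n in('scene','top')}
for n,p in P.items():
  for t in ('ball0_center','tin','side_ear','end_ear','ball_trough','feeder'):
    z={'ball0_center':18,'side_ear':84,'end_ear':84}.get(t,0)
    print(n,t,[(round(r['conf'],2),((np.array(r['centre'])-[170,150])*6).round() if n=='scene' else '',px2w(p,r['centre'],z)[:2].round()) for r in tip_of(p,t)[:5]])
for w in [(564,-43.5,0),(569,3,84),(636,-54,64),(562,-43.5+0,46)]: print((w2px(P['scene'],w)-[170,150])*6)
E
```

```text
scene ball0_center [(0.54, array([452., 356.]), array([505., -41.]))]
scene tin [(0.82, array([406., 445.]), array([559., -44.])), (0.68, array([1014.,  897.]), array([727., 315.]))]
scene side_ear [(0.68, array([476., 365.]), array([576.,   4.]))]
scene end_ear [(0.83, array([453., 238.]), array([489., -45.])), (0.6, array([423., 463.]), array([649.,   7.]))]
scene ball_trough [(0.58, array([338., 526.]), array([625., -53.]))]
scene feeder [(0.71, array([398., 554.]), array([633., -17.])), (0.17, array([470., 578.]), array([635.,  23.]))]
top ball0_center [(0.26, '', array([764., 210.]))]
top tin []
top side_ear []
top end_ear []
top ball_trough []
top feeder []
[403.37084801 451.2135485 ]
[480.09288491 355.68689821]
[318.65578655 444.94947686]
[401.47750258 382.08268704]
```

```bash
python3 -m inch '[[0,-0.003,0,0,0],[0,-0.006,0,0,0],[0,-0.006,0,0,0]]'
for i in 1; do python3 -m inch '[[0,-0.002,0,0,0],[0,-0.002,0,0,0]]'; done
python3 -m inch '[[0,-0.002,0,0,0],[0,-0.002,0,0,0]]'
```

```text
time: 15.18
tool_pos: [636.1, -58.7, 322.0]
tcp_rot: [-3.141, 0.0, 3.031]
contact_force: [-1.2, 0.9, 5.2]
grip_width: 21.6
finger_force: 30.0
time: 15.35
tool_pos: [635.9, -60.5, 322.0]
tcp_rot: [-3.141, 0.0, 3.032]
contact_force: [-1.3, 1.3, 5.3]
grip_width: 21.7
finger_force: 30.0
time: 15.52
tool_pos: [635.7, -62.4, 322.0]
tcp_rot: [-3.141, 0.0, 3.032]
contact_force: [-1.9, 1.4, 5.3]
grip_width: 21.9
finger_force: 30.0
```

```bash
python3 -m inch '[[0,-0.001,0,0,0],[0,-0.001,0,0,0]]'
python3 -m inch '[[0,-0.001,0,0,0],[0,-0.001,0,0,0]]'
python3 -m inch '[[0,-0.001,0,0,0],[0,-0.001,0,0,0]]'
```

```text
time: 15.68
tool_pos: [635.6, -63.3, 322.0]
tcp_rot: [-3.141, -0.0, 3.032]
contact_force: [-1.5, 2.8, 5.4]
grip_width: 21.4
finger_force: 30.0
time: 15.85
tool_pos: [635.5, -63.9, 322.0]
tcp_rot: [3.141, 0.0, 3.032]
contact_force: [-0.6, 4.8, 5.7]
grip_width: 21.8
finger_force: 30.0
time: 16.02
tool_pos: [635.5, -64.2, 322.0]
tcp_rot: [3.14, 0.0, 3.032]
contact_force: [-0.1, 7.1, 6.0]
grip_width: 21.5
finger_force: 30.0
```

```bash
python3 -m inch '[[0,0.005,0,0,0],[0,0.01,0,0,0],[0,0.0135,0,0,0],[0,0.0135,0,0,0],[0,0.0135,0,0,0]]'
```

```text
time: 16.43
tool_pos: [636.9, -52.0, 322.0]
tcp_rot: [-3.141, 0.0, 3.032]
contact_force: [-2.5, 0.8, 5.4]
grip_width: 21.7
finger_force: 30.0
```

```bash
python3 -m inch '[[0,0,0,0,0.5],[0,0,0,0,0.5],[0,0,0,0,0.5],[0,0,0,0,0.5],[0,0,-0.02,0,0.5],[0,0,-0.05,0,0.5],[0,0,-0.08,0,0.5],[0,0,-0.1,0,0.5]]'
python3 -c "
from h import *
to(440,-180,200,83.4)"
```

```text
time: 17.1
tool_pos: [637.0, -51.9, 424.5]
tcp_rot: [-3.141, 0.003, 3.032]
contact_force: [0.7, -0.4, 0.7]
grip_width: 46.1
finger_force: 0.0
shift m [ 0.182  -0.1489  0.065 ] spin rad 1.5762 | grasp at [637.  -51.9 265.5] yaw 173.71 F [ 0.7 -0.4  0.7] t 17.1 w 46.13109938209086 ff 0.0
```

```bash
python3 -m inch '[[0.023,-0.019,0,0.11,0.7],[0.046,-0.037,0,0.22,0.7],[0.069,-0.056,0,0.33,0.7],[0.092,-0.075,0,0.44,0.7],[0.115,-0.094,0,0.55,0.7],[0.138,-0.112,0,0.66,0.7],[0.16,-0.131,0,0.77,0.7],[0.182,-0.15,0,0.88,0.7]]'
python3 -m inch '[[0,0,0,0.1,0.7],[0,0,0,0.22,0.7],[0,0,0,0.33,0.7],[0,0,0,0.44,0.7],[0,0,0,0.55,0.7],[0,0,0,0.65,0.7],[0,0,0,0.69,0.7],[0,0,0,0.69,0.7]]'
python3 - <<'E'
from h import *
P={n:capture(n) for n in('scene','top')}
c=lambda im,x0,y0,w,h,s:cv2.cvtColor(cv2.resize(im[y0:y0+h,x0:x0+w],(w*s,h*s),interpolation=cv2.INTER_CUBIC),cv2.COLOR_RGB2BGR)
cv2.imwrite('pics/v9.png',np.hstack([c(P['scene']['color'],190,165,100,100,4),c(P['top']['color'],210,130,100,100,4)]))
to(496.5,-36,140,83.4)
E
```

```text
time: 17.77
tool_pos: [438.3, -181.5, 421.6]
tcp_rot: [-3.141, 0.0, 2.147]
contact_force: [0.2, -1.2, -0.2]
grip_width: 64.3
finger_force: 0.0
time: 18.43
tool_pos: [439.6, -181.0, 421.6]
tcp_rot: [-3.141, 0.0, 1.46]
contact_force: [0.2, 0.6, 1.0]
grip_width: 64.4
finger_force: 0.0
shift m [0.1503 0.0411 0.1226] spin rad 0.0078 | grasp at [ 439.6 -181.   262.7] yaw 83.85 F [-1.  -0.4  0.1] t 18.53 w 63.93547245359508 ff 0.0
```

View pics/v9.png

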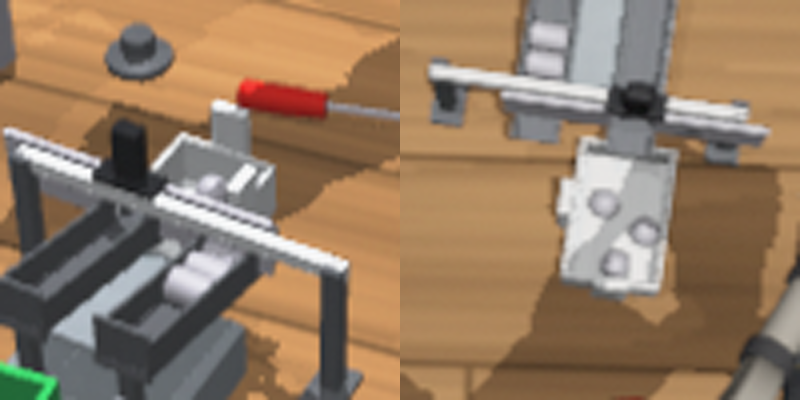

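The top view shows all three balls in the tin, grip before the ball trough, rollers in place. Its end ear is at top px ≈(262.8,203) and scene px ≈(247.5,191.8).

```bash
python3 - <<'E'
from h import *
P={n:capture(n) for n in('scene','top')}
print(px2w(P['top'],(262.8,203),84),px2w(P['scene'],(247.5,191.8),84))
for n in P: print([(round(r['conf'],2),px2w(P[n],r['centre'],84)[:2].round(1)) for r in tip_of(P[n],'end_ear')[:2]])
# tin rim corners in top
for uv in [(145.0,137),(277,147),(262,290),(163,282)]: print(px2w(P['top'],(210+(uv[0]+35 if uv[0]==145 else uv[0])/4,130+uv[1]/4),46)[:2].round(1))
E
```

```text
[487.76790389 -38.30334809  84.        ] [496.53625535 -34.96935666  84.        ]
[(0.96, array([487.7, -40.6])), (0.18, array([ 461.6, -130.8]))]
[(0.6, array([492.6, -33.9])), (0.49, array([698.8, 310.9]))]
[628.3  -9.9]
[622.  -94.4]
[496.2 -83.2]
[500.6   1.4]
```

```bash
python3 -m inch '[[0.03,0.008,0.01,0,0.8],[0.06,0.016,0.03,0,0.8],[0.09,0.024,0.05,0,0.8],[0.12,0.032,0.08,0,0.8],[0.14,0.037,0.105,0.008,0.8],[0.15,0.039,0.122,0.008,0.8],[0.15,0.039,0.122,0.008,0.8],[0.15,0.039,0.122,0.008,0.8]]'
python3 -c "
from h import *
to(494,-36.5,70,83.4)"
```

```text
time: 19.4
tool_pos: [494.7, -35.9, 299.4]
tcp_rot: [-3.14, 0.0, 1.456]
contact_force: [0.2, -0.6, -0.1]
grip_width: 73.6
finger_force: 0.0
shift m [-0.0007 -0.0005  0.0704] spin rad 0.0001 | grasp at [494.7 -35.9 140.4] yaw 83.4 F [ 0.2 -0.6 -0.1] t 19.4 w 73.62425148682829 ff 0.0
```

```bash
python3 -m inch '[[0,0,0.02,0,0.8],[0,0,0.04,0,0.8],[0,0,0.06,0,0.8],[0,0,0.071,0,0.8],[0,0,0.071,0,0.8],[0,0,0.071,0,0],[0,0,0.071,0,0],[0,0,0.071,0,0]]'
python3 -m inch '[[0,0,0,0,0],[0,0,0,0,0],[0,0,0,0,0],[0,0,0,0,0],[0,0,0,0,0],[0,0,0,0,0],[0,0,0,0,0],[0,0,0,0,0]]'
python3 -m inch '[[0,0,0,0,0],[0,0,0,0,0],[0,0,0,0,0]]'
```

```text
time: 20.07
tool_pos: [495.2, -36.6, 230.3]
tcp_rot: [3.139, 0.0, 1.453]
contact_force: [0.7, 0.5, 0.2]
grip_width: 58.1
finger_force: 0.0
time: 20.73
tool_pos: [494.9, -36.1, 228.7]
tcp_rot: [3.141, 0.0, 1.454]
contact_force: [0.5, 0.2, -1.0]
grip_width: 9.8
finger_force: 30.0
time: 20.98
tool_pos: [494.9, -36.1, 228.7]
tcp_rot: [3.141, 0.0, 1.454]
contact_force: [2.4, 0.1, -1.4]
grip_width: 10.2
finger_force: 30.0
```

```bash
python3 -m inch '[[0,0,-0.003,0,0],[0,-0.002,-0.005,0,0],[0,-0.008,-0.005,0,0],[0,-0.018,-0.005,0,0],[0,-0.03,-0.007,0,0],[0,-0.042,-0.012,0,0],[0,-0.05,-0.02,0,0],[0,-0.055,-0.03,0,0]]'
python3 -m inch '[[0,0,-0.012,0,0],[0,0,-0.025,0,0],[0,0,-0.04,0,0],[0,0,-0.055,0,0],[0,0,-0.068,0,0],[0,0,-0.078,0,0],[0,0,-0.083,0,0],[0,0,-0.083,0,0]]'
python3 -c "
from h import *
to(391,-342.5,180,75.2)"
```

```text
time: 21.65
tool_pos: [438.1, -29.3, 258.2]
tcp_rot: [-3.137, -0.0, 1.454]
contact_force: [0.4, -0.1, -4.3]
grip_width: 9.8
finger_force: 30.0
time: 22.32
tool_pos: [440.0, -29.7, 342.8]
tcp_rot: [3.14, 0.0, 1.454]
contact_force: [-0.7, 0.1, -4.9]
grip_width: 10.2
finger_force: 30.0
shift m [-0.3164 -0.0121  0.0039] spin rad 0.1413 | grasp at [440.  -29.7 183.8] yaw 83.3 F [-0.7  0.1 -4.9] t 22.32 w 10.220752974363212 ff 30.001193583011627
```

```bash
python3 -m inch '[[-0.006,0,0,0,0],[-0.018,-0.001,0,0.01,0],[-0.035,-0.002,0,0.02,0],[-0.055,-0.003,0,0.03,0],[-0.077,-0.004,0,0.045,0],[-0.1,-0.004,0,0.06,0],[-0.123,-0.005,0,0.07,0],[-0.146,-0.005,0,0.08,0]]'
python3 -c "
from h import *
to(391,-342.5,183,75.2)"
```

```text
time: 22.98
tool_pos: [417.2, -175.4, 340.7]
tcp_rot: [-3.139, -0.0, 1.373]
contact_force: [0.8, 0.4, -5.4]
grip_width: 9.6
finger_force: 30.0
shift m [-0.169   0.007  -0.0013] spin rad 0.0609 | grasp at [ 417.2 -175.4  181.7] yaw 78.69 F [ 0.8  0.4 -5.4] t 22.98 w 9.563921745104183 ff 30.00124454498291
```

```bash
python3 -m inch '[[-0.023,0.001,0,0.01,0],[-0.048,0.002,0,0.02,0],[-0.075,0.003,0,0.03,0],[-0.1,0.004,0,0.04,0],[-0.122,0.005,0,0.045,0],[-0.14,0.006,0,0.055,0],[-0.153,0.0065,0,0.06,0],[-0.162,0.007,0,0.061,0]]'
python3 -m inch '[[-0.004,0,0,0,0],[-0.007,0,0,0,0],[-0.007,0,0,0,0],[-0.007,0,0,0,0],[-0.007,0,0,0,0]]'
python3 - <<'E'
from h import *
P={n:capture(n) for n in('scene','top')}
c=lambda im,x0,y0,w,h,s:cv2.cvtColor(cv2.resize(im[y0:y0+h,x0:x0+w],(w*s,h*s),interpolation=cv2.INTER_CUBIC),cv2.COLOR_RGB2BGR)
cv2.imwrite('pics/v10.png',np.hstack([c(P['scene']['color'],110,110,100,120,4),c(P['top']['color'],320,160,100,120,4)]))
to(391,-342.5,183,75.2)
E
```

```text
time: 23.65
tool_pos: [392.5, -335.7, 340.8]
tcp_rot: [-3.14, -0.001, 1.311]
contact_force: [-0.0, -0.3, -5.2]
grip_width: 9.9
finger_force: 30.0
time: 24.07
tool_pos: [391.6, -340.4, 341.8]
tcp_rot: [-3.141, -0.0, 1.314]
contact_force: [0.6, -0.7, -5.6]
grip_width: 9.7
finger_force: 30.0
shift m [-0.0021 -0.0001 -0.0002] spin rad 0.0012 | grasp at [ 391.6 -340.5  182.8] yaw 75.27 F [ 0.3  0.1 -5.9] t 24.17 w 9.477252492596977 ff 30.000829696655273
```

View pics/v10.png

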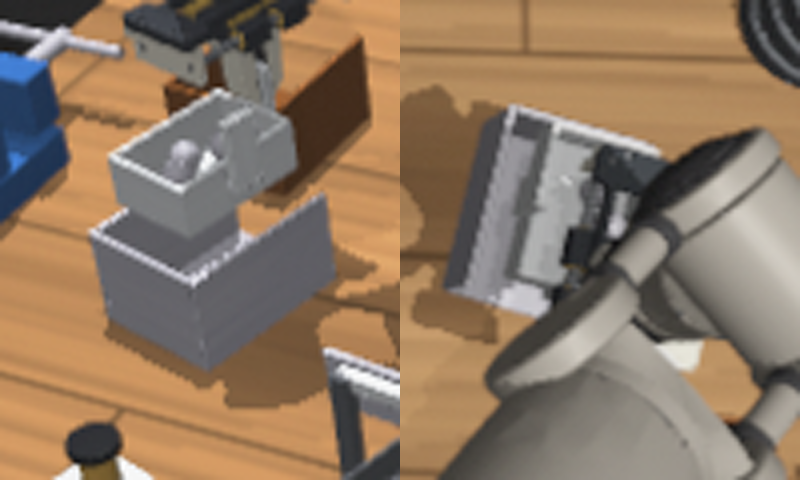

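The scene crop shows the tin held level above the steel bay with the balls in it. Rim corners are at crop (187,188) and (112,155), bay back corners at (193,283) and (92,232). I compare them in the bay frame.

```bash
python3 - <<'E'
from h import *
P={n:capture(n) for n in('scene','top')}
S,T=P['scene'],P['top']
b,y=np.array([462,-356.]),np.radians(-14.8)
R=np.array([[np.cos(y),-np.sin(y)],[np.sin(y),np.cos(y)]])
B=lambda w:(R.T@(w[:2]-b)).round(1)
z=113+46
print('bay back corners scene',B(px2w(S,(158.25,180.75),90)),B(px2w(S,(133,168),90)),'front +y',B(px2w(S,(110+325/4,110+198/4),90)))
print('tin +x corners scene (want 57,37 / 57,-47)',B(px2w(S,(156.75,157),z)),B(px2w(S,(138,148.75),z)))
print('bay back +y top',B(px2w(T,(320+110/4,160+107/4),90)),'tin +x+y top',B(px2w(T,(320+153/4,160+122/4),z)))
# rim prediction and edge pixels
for q in [(57,37),(57,-47),(-67,37)]:
    w=np.r_[b+R@np.array(q),z]; print(q,(w2px(S,w)-[110,110])*4,(w2px(T,w)-[320,160])*4+[400,0])
w=np.r_[b+R@np.array((-5,42)),z+38];print('ear',(w2px(S,w)-[110,110])*4,(w2px(T,w)-[320,160])*4+[400,0])
for t in('side_ear','end_ear'):
  for n in P: print(t,n,[(round(r['conf'],2),B(px2w(P[n],r['centre'],197))) for r in tip_of(P[n],t)[:1]])
E
```

```text
bay back corners scene [77.2 61.3] [ 77.3 -56.1] front +y [-69.6  66.5]
tin +x corners scene (want 57,37 / 57,-47) [51.7 42.8] [ 54. -40.]
bay back +y top [75.1 58.9] tin +x+y top [54.8 39.5]
(57, 37) [176.71176674 188.69633273] [556.79130593 120.25955564]
(57, -47) [103.20290524 153.85641731] [661.67391076 150.48370332]
(-67, 37) [287.63850951 118.36981399] [519.57490687 273.34481608]
ear [231.69247115 114.08263981] [547.25391065 187.87794023]
side_ear scene [(0.74, array([ 6.6, 62.2]))]
side_ear top [(0.94, array([ 1.2, 44.1]))]
end_ear scene [(0.94, array([-85.4,  -4.4]))]
end_ear top [(0.65, array([-66.8,  -3.6]))]
```

Tin is about +3 mm off in y; I correct that and lower.

```bash
python3 -m inch '[[-0.002,0.002,0.003,0,0],[-0.003,0.003,0.01,0,0],[-0.003,0.003,0.02,0,0],[-0.003,0.003,0.03,0,0],[-0.003,0.003,0.036,0,0],[-0.003,0.003,0.036,0,0]]'
python3 -m inch '[[0,0,0.004,0,0],[0,0,0.012,0,0],[0,0,0.02,0,0],[0,0,0.028,0,0],[0,0,0.034,0,0],[0,0,0.034,0,0]]'
python3 -c "
from h import *
to(391,-344,77,75.2)"
```

```text
time: 24.97
tool_pos: [393.1, -344.3, 303.4]
tcp_rot: [-3.138, -0.002, 1.313]
contact_force: [0.2, -0.1, -4.6]
grip_width: 9.6
finger_force: 30.0
time: 25.47
tool_pos: [393.2, -344.4, 270.1]
tcp_rot: [-3.139, -0.002, 1.313]
contact_force: [0.8, -0.1, -5.3]
grip_width: 9.9
finger_force: 30.0
shift m [-0.0002 -0.0022  0.0341] spin rad 0.0003 | grasp at [ 393.2 -344.4  111.1] yaw 75.22 F [ 0.8 -0.1 -5.3] t 25.47 w 9.854590122374903 ff 29.999898970127106
```

```bash
python3 -m inch '[[0,0,0.006,0,0],[0,0,0.014,0,0],[0,0,0.022,0,0],[0,0,0.029,0,0],[0,0,0.033,0,0],[0,0,0.035,0,0],[0,0,0.035,0,0]]'
python3 -m inch '[[0,0,0.001,0,0],[0,0,0.002,0,0],[0,0,0.002,0,0]]'
python3 -c "
from h import *
P=capture('scene');to(391,-344,72.6,75.2)"
```

```text
time: 26.05
tool_pos: [393.5, -344.7, 236.1]
tcp_rot: [-3.141, -0.0, 1.313]
contact_force: [-0.2, -0.2, -6.0]
grip_width: 9.7
finger_force: 30.0
time: 26.3
tool_pos: [393.6, -344.8, 234.9]
tcp_rot: [3.141, 0.0, 1.313]
contact_force: [-0.3, -0.5, -5.9]
grip_width: 9.8
finger_force: 30.0
shift m [ 0.0001 -0.0027  0.0033] spin rad 0.0003 | grasp at [ 393.6 -344.8   75.9] yaw 75.22 F [-0.1 -0.8 -5. ] t 26.35 w 10.158345390524522 ff 30.00099778175354
```

```bash
python3 -m inch '[[0,0,0.001,0,0],[0,0,0.002,0,0],[0,0,0.002,0,0]]'
python3 -m inch '[[0,0,0.001,0,0],[0,0,0.001,0,0]]'
python3 -m inch '[[0,0,0.001,0,0],[0,0,0.001,0,0]]'
```

```text
time: 26.6
tool_pos: [393.5, -344.7, 232.6]
tcp_rot: [-3.141, -0.0, 1.313]
contact_force: [-0.5, 0.6, -5.1]
grip_width: 10.0
finger_force: 30.0
time: 26.77
tool_pos: [393.6, -344.8, 231.8]
tcp_rot: [3.141, 0.0, 1.313]
contact_force: [0.1, 1.4, -3.4]
grip_width: 9.7
finger_force: 30.0
time: 26.93
tool_pos: [393.6, -344.8, 231.7]
tcp_rot: [3.141, 0.001, 1.313]
contact_force: [-1.9, 2.2, 3.2]
grip_width: 10.0
finger_force: 30.0
```

Standing on the floor; I release and retreat upward.

```bash
python3 -m inch '[[0,0,0,0,0.2],[0,0,0,0,0.4],[0,0,0,0,0.4],[0,0,0,0,0.4],[0,0,0,0,0.4],[0,0,0,0,0.4]]'
python3 -m inch '[[0,0,-0.01,0,0.4],[0,0,-0.03,0,0.4],[0,0,-0.06,0,0.4],[0,0,-0.09,0,0.4],[0,0,-0.12,0,0.4],[0,0,-0.15,0,0.4],[0,0,-0.17,0,0.4]]'
python3 -m inch '[[0.04,0,0,0,0.4],[0.08,0,0,0,0.4],[0.12,0,0,0,0.4],[0.16,0,0,0,0.4],[0.2,0,0,0,0.4],[0.24,0,0,0,0.4],[0.28,0,0,0,0.4],[0.3,0,0,0,0.4]]'
python3 - <<'E'
from h import *
P={n:capture(n) for n in('scene','top')}
b,y=np.array([462,-356.]),np.radians(-14.8)
R=np.array([[np.cos(y),-np.sin(y)],[np.sin(y),np.cos(y)]])
B=lambda w:(R.T@(w[:2]-b)).round(1)
for t,z in(('tin',3),('side_ear',87),('end_ear',87),('ball0_center',20),('gate_grip',162)):
  for n in P: print(t,n,[(round(r['conf'],2),B(px2w(P[n],r['centre'],z)) if t!='gate_grip' else px2w(P[n],r['centre'],z)[:2]) for r in tip_of(P[n],t)[:4]])
to(0,0,0,0)
E
```

```text
time: 27.43
tool_pos: [393.6, -344.8, 230.7]
tcp_rot: [3.141, 0.0, 1.313]
contact_force: [0.1, -0.1, -0.2]
grip_width: 36.4
finger_force: 0.0
time: 28.02
tool_pos: [393.5, -344.7, 404.7]
tcp_rot: [3.138, 0.003, 1.313]
contact_force: [1.7, 0.1, 0.2]
grip_width: 36.7
finger_force: 0.0
time: 28.68
tool_pos: [470.2, -51.1, 401.6]
tcp_rot: [3.141, -0.001, 1.315]
contact_force: [0.2, -0.4, -0.4]
grip_width: 36.6
finger_force: 0.0
tin scene [(0.78, array([-1.1, -0.1]))]
tin top [(0.59, array([ 1.2, -1.8]))]
side_ear scene [(0.62, array([-1.7, 46.4])), (0.41, array([140.3, 439.5]))]
side_ear top [(0.73, array([ 1.9, 38.3]))]
end_ear scene [(0.92, array([-77.5,  -7.2]))]
end_ear top [(0.87, array([-67.9,  -8.5]))]
ball0_center scene [(0.72, array([ 21.7, 379.1]))]
ball0_center top [(0.6, array([-36.9, -12.2]))]
gate_grip scene [(0.71, array([644.3110338 , -52.06881399])), (0.68, array([885.68186005, 236.6752604 ]))]
gate_grip top [(0.45, array([640.57425554, -45.31395217]))]
shift m [-0.067  -0.4685  0.2417] spin rad 1.3115 | grasp at [470.  -55.4 241.7] yaw 75.15 F [-1.1 -0.  -0.2] t 29.28 w 37.00562032737336 ff 0.0
```

```bash
python3 -c "
from plant import *
print(close_job())"
```

```text
the job is handed in; nothing more can be done
None
```

I handed the job in after about 29 s of robot time. The three balls ran into the tin, the gate was left in front of the ball trough with the rollers still in theirs, and the tin now stands released in the steel bay. I last saw all three balls in the tin just before lifting it out. I checked the final placing only by the camera networks, which put the tin within a few millimetres of the bay's centre, and no verdict came back.

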